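# Draw the socket tray up to the drawer divider and stow the battery behind it

### The job

Make room in the red tool-chest drawer: hook a fingertip behind the far lip of the blue socket tray and drag it towards you, flat on the liner, until its whole front edge sits snug against the cross divider; the divider is held only by friction, so feel for it and do not shove it along. Then take the yellow battery pack from the bench and set it down gently, right way up and flat on the drawer floor, in the space freed behind the tray. Leave everything else as it is.

Things in the scene. Friction and masses are not known exactly. Their poses are not given: they have to be found in the camera images.
- drawer: Red steel tool-chest drawer, open at the top, standing on the bench; it cannot move. Inside 370 (x) by 360 (y) mm, walls 4 mm thick and 60 mm high (its front 68 mm). Origin at the centre of its underside on the bench; +x points to its far wall (away from the robot), +y to its left wall, z up. The black floor liner is 6 mm above the origin.
- divider_range (a point): A fixed point of the drawer, not the divider itself. The grey aluminium cross divider (4 mm plate, full width, square to the drawer's x, top 54 mm above the bench) is adjustable and not measured: its face towards the tray is 0 to 50 mm from this point along the drawer's +x. Pinched between the walls, it stands firm up to about 12 N and slides above 14 N; more than 2 mm spoils the job.
- tray_far_lip (a point): Middle of the far lip (top, outermost edge) of the blue socket tray on the liner: 100 (x) by 300 (y) by 44 mm, 0.5 to 1 kg, full of fixed sockets (no room for a finger inside). Lip turned out 4 mm all round, 4 mm thick. +x away from the divider; front edge 100 mm along -x. At first 45 to 65 mm of floor are free behind it; it may be askew. Slides at 2 to 6 N.
- tray_front_left (a point): The left end of the tray's front lip: its outermost edge, 145 mm to the left of the tray's middle, 42 mm above the liner. Same axes as the far lip.
- tray_front_right (a point): The right end of the tray's front lip, 145 mm to the right of the tray's middle. Same axes.
- battery_centre (a point): Yellow and black battery pack of a cordless tool, standing right way up on the bench to the left or right of the drawer: 110 (x) by 62 (y) by 50 mm high, 0.45 kg; the lowest 36 mm are the full-size block, above it is a black rail 52 mm wide. This point is its centre, 25 mm above its underside; x along its length, z up.
- screwdriver: Screwdriver with a red handle, lying in the drawer's front compartment. To be left alone.
- tape: Orange tape measure, 40 by 68 by 58 mm, in the drawer's front compartment; origin under its centre. To be left alone.
- glue: White glue bottle, 60 mm across and 170 mm tall, on the bench on the other side of the drawer from the battery; origin under its centre. To be left alone.
- jar: Glass jar with a steel lid, 72 mm across and 90 mm tall, on the bench; origin under its centre. To be left alone.
- plane: Small block plane, 160 by 44 by 55 mm, on the bench; origin under its centre. To be left alone.
Mind the look-alikes: they are no part of the job. Leave any pink or turquoise look-alike of the part that bears battery_centre alone.

How it is judged:
By the outcome, as a careful person would: the job done as asked, in the order asked, and still so for the second after the job is handed in, with the robot touching nothing.
It also fails if it takes over 72 s, if anything falls off the work surface, if the arm or the gripper's body presses on something with over 40 N, if the wrist force passes 120 N, or if a joint passes its speed limit or range.

### The arm

A 6-joint arm with a two-finger parallel gripper is mounted at the origin on the work surface. World frame = base frame: x ahead of the robot, y to its left, z up, the work surface at z = 0. Lengths are in m, angles in rad, forces in N, time in s.
With the tool pointing down it reaches from about 0.325 to 0.9 m from the base axis. Payload 6.1 kg.
Tool frame: the origin (TCP) lies at the very end of the fingers, on their centre line; the grasp point (between the pads) lies 19 mm behind it; z points along the fingers, y is the line along which they close (so a half turn about z gives the same grasp; the last joint's range is limited). The gripper opens to 87 mm and grips with 3 to 60 N. Pads are 19 mm wide; open, the fingers measure 117 mm over their backs; the gripper's body (75 mm by 190 mm) begins 51 mm behind the grasp point.
Start: joints at [0.98, 0.22, 1.526, -0, 1.395, -0.126], TCP at [0.28, 0.559, 0.223] pointing down, gripper open.
Joint ranges: [-2.98, 2.98], [-0.91, 2.08], [0.09, 2.57], [-1.24, 4.39], [0.2, 2.65], [-2.68, 2.68]. Speed limits (rad/s): [2.57, 2.57, 3.01, 3.14, 3.14, 3.14].

### API

Orientations are given as a unit quaternion [x, y, z, w].
In Python, from plant import manip, eyes gives the robot as it stands.
- The arm moves only by the shell command python3 -m crank 'ROWS' [FORCE]. ROWS is a JSON object of lists of equal length, an entry for each row: "dr": the turn, a rotation vector about the world's x, y, z as a fraction of full scale, a list of three; "xyz": the shift along the world's x, y, z as a fraction of full scale, a list of three; "gripper": the closure, from -1 (fully open) to 1 (shut). In form: {"dr": [[rx, ry, rz], ...], "xyz": [[x, y, z], ...], "gripper": [gripper, ...]}. A call has exactly 5 rows; each row shifts and turns the commanded pose from where the row before left it; what a row does not reach is not made up. Full scale, the value 1, is 0.02 m for a shift and 0.15 rad for a turn. A row lasts 1/10 s, in which the tool goes at most 50 mm and 8.59 degrees, less where a joint would pass 70% of its speed; a pose out of reach is approached as far as the arm can. A call with a number of a shift or a turn outside -1 to 1 is refused whole. A call with a gripper value outside its range is refused whole. The fingers move at their own pace and stop on an object; FORCE is the grip in N (left out, the last holds). Time passes only in rows, so rows that do not move let the fingers close, or fill a call up. It gives the time, the measured TCP pose, the force, the opening and the grip force at its end, in the units of the state.
- manip.observe(): the state, without advancing time (a new reading comes with each control period).
- eyes.camera(name): name is "side" or "top" or "wrist"; returns the picture (420x560x3 uint8, red, green, blue); there is no depth.
- eyes.get_calibration(name): a dict with "vfov" (degrees; the focal length in pixels is half the picture's height over the tangent of half this angle, whatever the lens; pixels are square), "cx", "cy" (the principal point, pixels), "R" (3x3) and "t" (3): a world point X has camera coordinates R X + t; the wrist camera has in their place "mount" (4x4, takes a point from camera to tool coordinates, whose origin is the TCP and whose axes are the flange's). Camera axes: x right, y down, z forward; pixel columns grow to the right and rows downward; lengths in m; the calibration is good to about 2 mm. The wrist camera is an equidistant fisheye: a pixel r from the principal point sees the ray r / f radians off the axis. A picture is of the moment at which its call begins: read the wrist's pose just before it. get_calibration takes no time and is no camera call.
- manip.finish_job(): hands the job in; it is judged then, once.
The state is a dict: "clock": time; "joints": joint angles; "dq": joint speeds; "joint_efforts": joint torques, N m; "eef_pos": TCP position; "tcp_rot": TCP orientation; "wrist_force": force on the tool from outside, world axes, zero at the start; "wrist_torque": the same for the moment, N m; "opening": finger opening in m; "grasp_force": force on a finger pad.
Only numpy, scipy, OpenCV 4.12 (cv2) and the standard library are available. Lean on these libraries where they do the work, as an engineer would, in place of code of your own. Each camera call takes 0.05 s, during which the arm holds its last target. There are 200 camera calls.

## Working session

There is one attempt and no reset: what is moved stays moved. The work goes in short steps, Python scripts to look and compute and a shell command to move; the robot and the scene stay as the last step left them, time stands still between calls to the robot, and variables do not carry over. Pictures are saved under pics/ and viewed, at most 12 in all, crops included, and the job is handed in when it is done.

```bash
ls; mkdir -p pics
python3 - <<'E'
from plant import manip, eyes
import cv2, numpy as np
s=manip.observe(); print({k:np.round(v,3).tolist() for k,v in s.items()})
for n in("top","side"):
    im=eyes.camera(n); cv2.imwrite(f"pics/{n}0.png",cv2.resize(im[:,:,::-1],(800,600),interpolation=cv2.INTER_CUBIC))
    c=eyes.get_calibration(n); print(n,{k:np.round(v,4).tolist() for k,v in c.items()})
print(eyes.get_calibration("wrist"))
E
```

```text
pics
{'clock': 0.0, 'joints': [0.98, 0.221, 1.528, -0.0, 1.395, -0.126], 'dq': [0.001, 0.0, 0.0, 0.001, -0.002, -0.0], 'joint_efforts': [0.0, -49.462, -38.737, 0.07, 0.057, -0.0], 'eef_pos': [0.28, 0.558, 0.221], 'tcp_rot': [0.23, 0.973, -0.001, -0.0], 'wrist_force': [-0.702, -0.195, -0.797], 'wrist_torque': [0.015, -0.021, 0.013], 'grasp_force': 0.0, 'opening': 0.087}
top {'vfov': 48.1259, 'cx': 276.6907, 'cy': 202.3006, 'R': [[-0.007, -0.9999, -0.0119], [-0.9977, 0.0078, -0.0676], [0.0677, 0.0114, -0.9976]], 't': [0.0629, 0.4377, 1.2992]}
side {'vfov': 53.5129, 'cx': 288.0301, 'cy': 210.0361, 'R': [[0.9322, -0.3618, -0.0077], [-0.2184, -0.5457, -0.8091], [0.2885, 0.7559, -0.5877]], 't': [-0.3886, 0.182, 1.199]}
{'vfov': 65.70646984690485, 'cx': 276.81893798735337, 'cy': 207.96226669906218, 'mount': array([[-9.78645688e-05, -9.67378011e-01, -2.53337274e-01,
         6.80821284e-02],
       [ 9.99999789e-01, -2.57540838e-04,  5.97128061e-04,
        -6.08607858e-04],
       [-6.42893250e-04, -2.53337162e-01,  9.67377832e-01,
        -1.63116901e-01],
       [ 0.00000000e+00,  0.00000000e+00,  0.00000000e+00,
         1.00000000e+00]])}
```

View pics/top0.png

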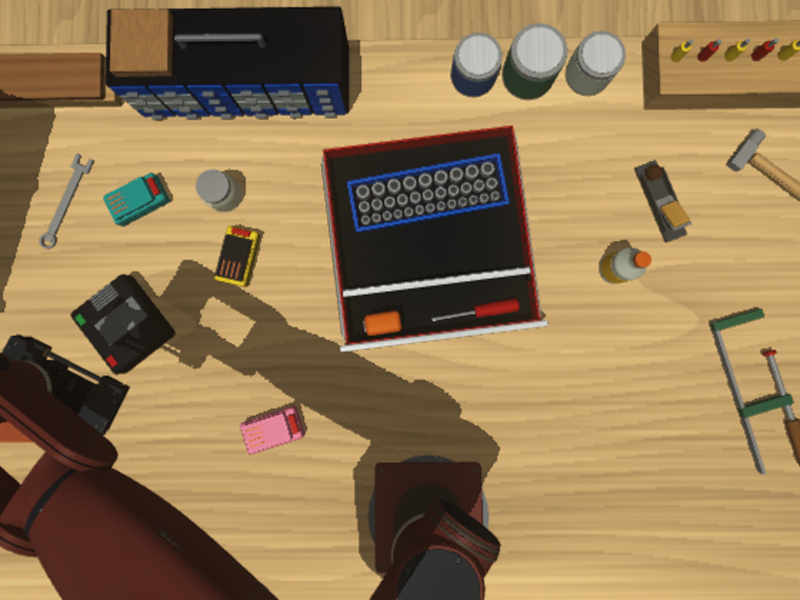

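View pics/side0.png

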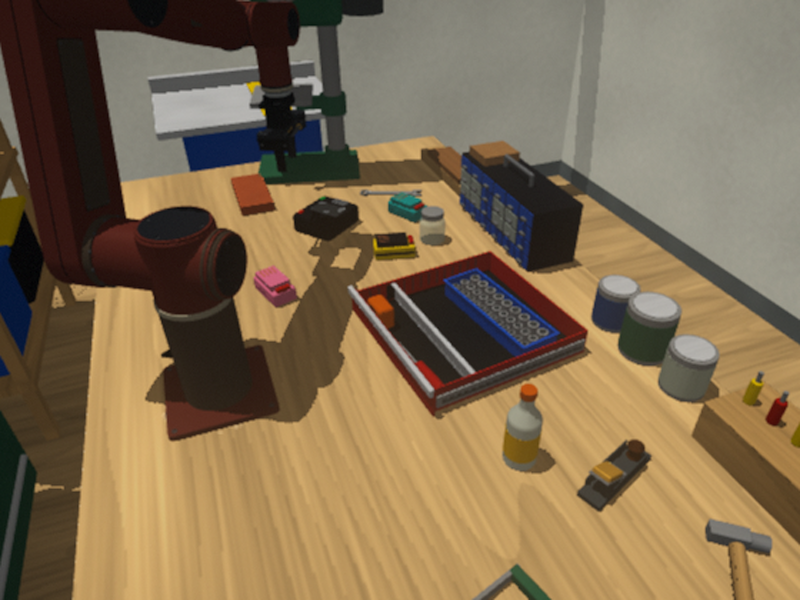

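The top picture shows three packs: yellow/black at (237,255), turquoise at (137,198) and pink at (272,430). The yellow one beside the drawer's left wall is the one meant. The tray is at (428,192) and the divider runs from (345,293) to (530,270). I'll confirm these in an enlarged crop.

Run:
```python
from plant import manip, eyes
import cv2
im=eyes.camera("top"); cv2.imwrite("pics/top1.png",cv2.resize(im[80:254,145:390,::-1],None,fx=3.2,fy=3.2,interpolation=cv2.INTER_CUBIC))
```

```text
(no output)
```

View pics/top1.png

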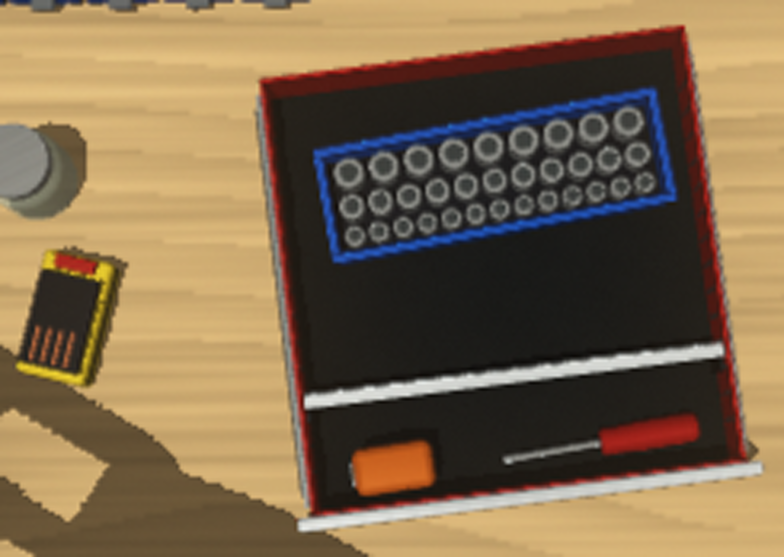

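Crop: the tray's lip corners are at (315,151), (655,90), (676,198) and (335,262). The divider's tray-side top edge runs (305,396) to (722,345). The yellow pack's corners are about (44,249), (120,260), (92,386) and (16,370), and its yellow block with black rail matches the description. The tray is skewed relative to the drawer.

```bash
cat > h.py <<'E'
import numpy as np
from plant import manip, eyes
def ray(n,uv,z):
    c=eyes.get_calibration(n); R=np.array(c["R"]);t=np.array(c["t"]); f=210/np.tan(np.radians(c["vfov"]/2))
    d=R.T@np.array([(uv[0]-c["cx"])/f,(uv[1]-c["cy"])/f,1]); o=-R.T@t
    return o+d*(z-o[2])/d[2]
def crop(p,z,o=(145,80),s=3.2,n="top"):
    return ray(n,(o[0]+(p[0]+.5)/s-.5,o[1]+(p[1]+.5)/s-.5),z)
def wray(uv,z,pos,q):
    from scipy.spatial.transform import Rotation as Ro
    c=eyes.get_calibration("wrist"); f=210/np.tan(np.radians(c["vfov"]/2))
    d=np.array([uv[0]-c["cx"],uv[1]-c["cy"]]); r=np.hypot(*d); a=r/f
    v=np.r_[np.sin(a)*d/r,np.cos(a)]; M=np.array(c["mount"]); R=Ro.from_quat(q).as_matrix()
    o=np.array(pos)+R@M[:3,3]; w=R@M[:3,:3]@v
    return o+w*(z-o[2])/w[2]
E
python3 - <<'E'
from h import *
P=dict(tFL=(315,151,.05),tFR=(655,90,.05),tNR=(676,198,.05),tNL=(335,262,.05),dL=(305,396,.054),dR=(722,345,.054),
 wFL=(262,80,.06),wFR=(684,27,.06),fL=(300,526,.068),fR=(761,468,.068),b1=(44,249,.036),b2=(115,262,.036),b3=(86,386,.036),b4=(16,368,.036),glue=(0,0,0))
X={k:crop(v[:2],v[2]) for k,v in P.items()}
for k,v in X.items(): print(k,v.round(4))
g=lambda a,b:(np.linalg.norm(X[a]-X[b]).round(4),np.degrees(np.arctan2(*(X[b]-X[a])[1::-1])).round(2))
for a,b in [("tFL","tFR"),("tNL","tNR"),("tNL","tFL"),("tNR","tFR"),("dL","dR"),("wFL","wFR"),("fL","fR"),("b4","b1"),("b3","b2"),("b1","b2"),("b4","b3")]: print(a,b,g(a,b))
# side: spot check
E
```

```text
tFL [0.6447 0.1503 0.05  ]
tFR [ 0.695  -0.1426  0.05  ]
tNR [ 0.6009 -0.1589  0.05  ]
tNL [0.5482 0.1333 0.05  ]
dL [0.4333 0.1589 0.054 ]
dR [ 0.4738 -0.1949  0.054 ]
wFL [0.7044 0.1947 0.06  ]
wFR [ 0.7468 -0.1669  0.06  ]
fL [0.3237 0.162  0.068 ]
fR [ 0.3692 -0.2226  0.068 ]
b1 [0.564 0.387 0.036]
b2 [0.5521 0.3251 0.036 ]
b3 [0.4446 0.3495 0.036 ]
b4 [0.4606 0.4102 0.036 ]
glue [0.7971 0.4386 0.    ]
tFL tFR (np.float64(0.2972), np.float64(-80.25))
tNL tNR (np.float64(0.297), np.float64(-79.79))
tNL tFL (np.float64(0.0979), np.float64(9.95))
tNR tFR (np.float64(0.0955), np.float64(9.83))
dL dR (np.float64(0.3561), np.float64(-83.46))
wFL wFR (np.float64(0.3641), np.float64(-83.32))
fL fR (np.float64(0.3872), np.float64(-83.25))
b4 b1 (np.float64(0.106), np.float64(-12.65))
b3 b2 (np.float64(0.1103), np.float64(-12.74))
b1 b2 (np.float64(0.063), np.float64(-100.91))
b4 b3 (np.float64(0.0628), np.float64(-104.81))
```

Estimates:
- **Drawer:** yaw about 6.6°.
- **Tray:** yaw about 9.9°, far-lip middle at about (.670, .004).
- **Drag:** about 111 mm (left) to 130 mm (right) to the divider.
- **Battery:** about (.505, .368), yaw −12.7°.

I'll go behind the lip with the fingers open, so there are two contact points.

```bash
python3 -m crank '{"dr":[[0,0,0.14],[0,0,0.14],[0,0,0.14],[0,0,0.14],[0,0,0.14]],"xyz":[[0.75,-0.98,0],[0.75,-0.98,0],[0.75,-0.98,0],[0.75,-0.98,0],[0.75,-0.98,0]],"gripper":[-1,-1,-1,-1,-1]}'
python3 -m crank '{"dr":[[0,0,0.14],[0,0,0.14],[0,0,0.14],[0,0,0.14],[0,0,0.14]],"xyz":[[0.75,-0.98,0],[0.75,-0.98,0],[0.75,-0.98,0],[0.75,-0.98,0],[0.75,-0.98,0]],"gripper":[-1,-1,-1,-1,-1]}'
python3 -m crank '{"dr":[[0,0,0.14],[0,0,0.14],[0,0,0.14],[0,0,0.14],[0,0,0.14]],"xyz":[[0.75,-0.98,0],[0.75,-0.98,0],[0.75,-0.98,0],[0.75,-0.98,0],[0.75,-0.98,0]],"gripper":[-1,-1,-1,-1,-1]}'
```

```text
clock: 0.65
eef_pos: [0.3555, 0.4597, 0.2222]
tcp_rot: [0.178, 0.984, -0.0, -0.0]
wrist_force: [-0.2, -0.5, -0.1]
opening: 0.0871
grasp_force: 0.0
clock: 1.15
eef_pos: [0.4305, 0.3617, 0.2222]
tcp_rot: [0.127, 0.992, -0.0, -0.0]
wrist_force: [0.0, 0.7, 0.4]
opening: 0.087
grasp_force: 0.0
clock: 1.65
eef_pos: [0.5055, 0.2638, 0.2222]
tcp_rot: [0.074, 0.997, -0.0, -0.0]
wrist_force: [-0.3, 0.8, 0.6]
opening: 0.087
grasp_force: 0.0
```

```bash
python3 -m crank '{"dr":[[0,0,0.117],[0,0,0.117],[0,0,0.117],[0,0,0.117],[0,0,0.117]],"xyz":[[0.642,-0.856,0],[0.642,-0.856,0],[0.642,-0.856,0],[0.642,-0.856,0],[0.642,-0.856,0]],"gripper":[-1,-1,-1,-1,-1]}' >/dev/null
python3 -m crank '{"dr":[[0,0,0.117],[0,0,0.117],[0,0,0.117],[0,0,0.117],[0,0,0.117]],"xyz":[[0.642,-0.856,-0.4],[0.642,-0.856,-0.4],[0.642,-0.856,-0.4],[0.642,-0.856,-0.4],[0.642,-0.856,-0.4]],"gripper":[-1,-1,-1,-1,-1]}' >/dev/null
python3 -m crank '{"dr":[[0,0,0.117],[0,0,0.117],[0,0,0.117],[0,0,0.117],[0,0,0.117]],"xyz":[[0.642,-0.856,-0.4],[0.642,-0.856,-0.4],[0.642,-0.856,-0.4],[0.642,-0.856,-0.4],[0.642,-0.856,-0.4]],"gripper":[-1,-1,-1,-1,-1]}'
python3 - <<'E'
from h import *; import cv2
s=manip.observe(); print(s["eef_pos"],s["tcp_rot"]); im=eyes.camera("wrist"); cv2.imwrite("pics/w0.png",cv2.resize(im[:,:,::-1],(800,600),interpolation=cv2.INTER_CUBIC))
E
```

```text
clock: 3.15
eef_pos: [0.6979, 0.0072, 0.1416]
tcp_rot: [-0.057, 0.998, 0.0, -0.0]
wrist_force: [0.0, 0.0, 0.6]
opening: 0.087
grasp_force: 0.0
[0.69792561 0.00716424 0.14163472] [-5.70528308e-02  9.98371065e-01  7.09686389e-05 -4.31683391e-04]
```

View pics/w0.png

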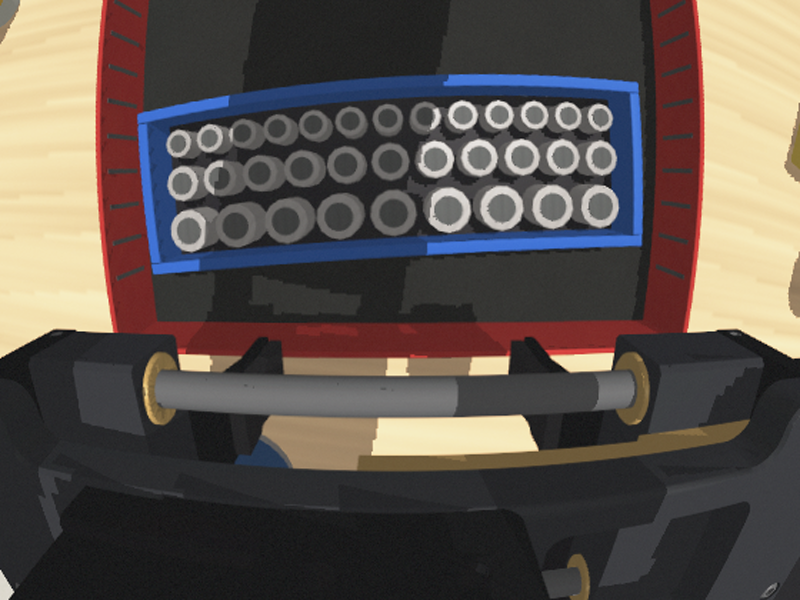

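Wrist view: the tray's far lip runs from (152,272) to (641,244) and the far wall's band spans y = 322 (floor) to 355 (top). The fingers hang beyond the wall in the picture because of their height. I'll check these against the top-camera measurement.

Run:
```python
from h import *
s=manip.observe(); e=np.array([[.9934,.1149],[-.1149,.9934]])
for n,u,v,z in [("farlipR",152,272,.05),("farlipL",641,244,.05),("frontR",140,115,.05),("frontL",638,84,.05),("wallfloorR",160,321,.006),("wallfloorL",640,321,.006),("walltopR",250,355,.06),("walltopL",540,355,.06),("tcp",0,0,0)]:
    p=wray(((u+.5)*.7-.5,(v+.5)*.7-.5),z,s["eef_pos"],s["tcp_rot"]) if n!="tcp" else s["eef_pos"]
    print(n,p.round(4),(e@p[:2]).round(4))
```

```text
farlipR [ 0.6973 -0.1473  0.05  ] [ 0.6758 -0.2265]
farlipL [0.6465 0.1464 0.05  ] [0.6591 0.0712]
frontR [ 0.602  -0.1613  0.05  ] [ 0.5795 -0.2294]
frontL [0.5509 0.1303 0.05  ] [0.5623 0.0661]
wallfloorR [ 0.7453 -0.1663  0.006 ] [ 0.7213 -0.2508]
wallfloorL [0.7054 0.1859 0.006 ] [0.7221 0.1036]
walltopR [ 0.7379 -0.0778  0.06  ] [ 0.7241 -0.1621]
walltopL [0.7188 0.0898 0.06  ] [0.7243 0.0066]
tcp [0.6986 0.004  0.1399] [ 0.6945 -0.0763]
```

```bash
python3 -m crank '{"dr":[[0,0,0],[0,0,0],[0,0,0],[0,0,0],[0,0,0]],"xyz":[[0,0,-0.58],[0,0,-0.58],[0,0,-0.58],[0,0,-0.58],[0,0,-0.58]],"gripper":[-1,-1,-1,-1,-1]}'
python3 -m crank '{"dr":[[0,0,0],[0,0,0],[0,0,0],[0,0,0],[0,0,0]],"xyz":[[0,0,-0.58],[0,0,-0.58],[0,0,-0.58],[0,0,-0.58],[0,0,-0.58]],"gripper":[-1,-1,-1,-1,-1]}'
```

```text
clock: 3.7
eef_pos: [0.6973, 0.0086, 0.0834]
tcp_rot: [-0.057, 0.998, 0.0, -0.0]
wrist_force: [-0.2, -0.2, -0.4]
opening: 0.0872
grasp_force: 0.0
clock: 4.2
eef_pos: [0.6978, 0.0078, 0.0256]
tcp_rot: [-0.057, 0.998, -0.0, 0.0]
wrist_force: [-0.7, 0.8, -0.6]
opening: 0.0871
grasp_force: 0.0
```

```bash
python3 -m crank '{"dr":[[0,0,0],[0,0,0],[0,0,0],[0,0,0],[0,0,0]],"xyz":[[-0.248,-0.029,0],[-0.248,-0.029,0],[-0.248,-0.029,0],[-0.248,-0.029,0],[-0.248,-0.029,0]],"gripper":[-1,-1,-1,-1,-1]}'
python3 -m crank '{"dr":[[0,0,0],[0,0,0],[0,0,0],[0,0,0],[0,0,0]],"xyz":[[-0.248,-0.029,0],[-0.248,-0.029,0],[-0.248,-0.029,0],[-0.248,-0.029,0],[-0.248,-0.029,0]],"gripper":[-1,-1,-1,-1,-1]}' | grep -v -e open -e grasp
python3 -m crank '{"dr":[[0,0,0],[0,0,0],[0,0,0],[0,0,0],[0,0,0]],"xyz":[[-0.248,-0.029,0],[-0.248,-0.029,0],[-0.248,-0.029,0],[-0.248,-0.029,0],[-0.248,-0.029,0]],"gripper":[-1,-1,-1,-1,-1]}' | grep -v -e open -e grasp
python3 -m crank '{"dr":[[0,0,0],[0,0,0],[0,0,0],[0,0,0],[0,0,0]],"xyz":[[-0.248,-0.029,0],[-0.248,-0.029,0],[-0.248,-0.029,0],[-0.248,-0.029,0],[-0.248,-0.029,0]],"gripper":[-1,-1,-1,-1,-1]}' | grep -v -e open -e grasp
python3 - <<'E'
from h import *; import cv2
s=manip.observe(); print(s["eef_pos"],s["tcp_rot"]); im=eyes.camera("wrist"); cv2.imwrite("pics/w1.png",cv2.resize(im[:,:,::-1],(800,600),interpolation=cv2.INTER_CUBIC))
E
```

```text
clock: 4.7
eef_pos: [0.6734, 0.0047, 0.0274]
tcp_rot: [-0.057, 0.998, -0.0, 0.001]
wrist_force: [2.8, -1.1, -3.0]
opening: 0.0872
grasp_force: 1.4
clock: 5.2
eef_pos: [0.6483, 0.0022, 0.027]
tcp_rot: [-0.057, 0.998, 0.0, 0.001]
wrist_force: [4.4, 0.5, -0.4]
clock: 5.7
eef_pos: [0.6235, -0.0009, 0.027]
tcp_rot: [-0.057, 0.998, -0.0, 0.001]
wrist_force: [5.7, 0.4, -0.2]
clock: 6.2
eef_pos: [0.5987, -0.0038, 0.027]
tcp_rot: [-0.057, 0.998, -0.0, 0.001]
wrist_force: [5.1, 1.2, 0.3]
[ 0.59870267 -0.00375365  0.02697689] [-5.66303957e-02  9.98395032e-01 -4.04048511e-05  5.97850493e-04]
```

View pics/w1.png

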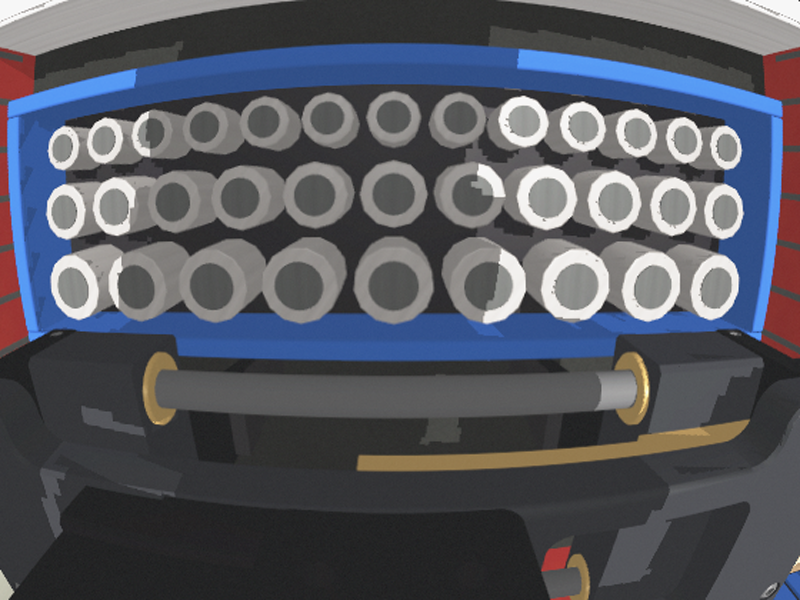

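The tray has squared up on both fingers: its front corners at (10,103) and (781,102) are level, and the divider is at the top. It drags at about 5 N, with about 36 mm to go.

```bash
python3 -m crank '{"dr":[[0,0,0],[0,0,0],[0,0,0],[0,0,0],[0,0,0]],"xyz":[[-0.248,-0.029,0],[-0.248,-0.029,0],[-0.248,-0.029,0],[-0.248,-0.029,0],[-0.248,-0.029,0]],"gripper":[-1,-1,-1,-1,-1]}' | grep -v -e open -e grasp
python3 -m crank '{"dr":[[0,0,0],[0,0,0],[0,0,0],[0,0,0],[0,0,0]],"xyz":[[-0.05,-0.006,0],[-0.05,-0.006,0],[-0.05,-0.006,0],[-0.05,-0.006,0],[-0.05,-0.006,0]],"gripper":[-1,-1,-1,-1,-1]}' | grep -v -e open -e grasp
python3 - <<'E'
from h import *; import cv2
e=np.array([[.9934,.1149],[-.1149,.9934]])
s=manip.observe(); print(s["eef_pos"],e@s["eef_pos"][:2]); im=eyes.camera("wrist"); cv2.imwrite("pics/w2.png",cv2.resize(im[:130,:,::-1],None,fx=1.42,fy=2.84,interpolation=cv2.INTER_CUBIC))
E
```

```text
clock: 6.75
eef_pos: [0.574, -0.0067, 0.0269]
tcp_rot: [-0.057, 0.998, -0.0, 0.001]
wrist_force: [5.0, -0.1, -0.2]
clock: 7.25
eef_pos: [0.5693, -0.0072, 0.0269]
tcp_rot: [-0.057, 0.998, -0.0, 0.001]
wrist_force: [4.2, 0.2, 0.3]
[ 0.56925481 -0.00722871  0.02689679] [ 0.56466715 -0.07258838]
```

View pics/w2.png

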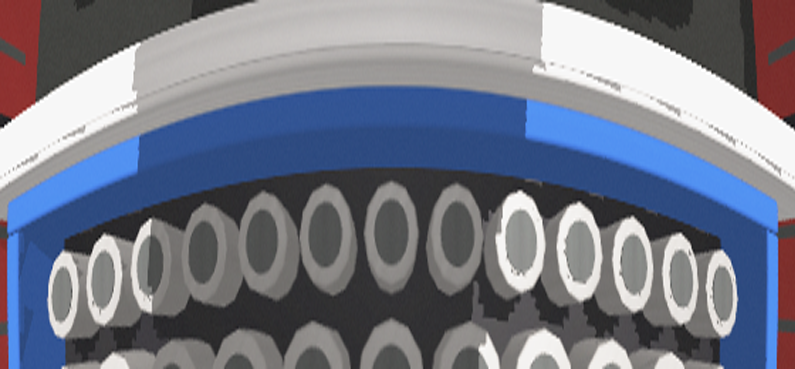

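The tray's front lip is now a few millimetres from the divider face, level at both ends. I'll creep on, feeling for contact.

```bash
python3 -m crank '{"dr":[[0,0,0],[0,0,0],[0,0,0],[0,0,0],[0,0,0]],"xyz":[[-0.025,-0.003,0],[-0.025,-0.003,0],[-0.025,-0.003,0],[-0.025,-0.003,0],[-0.02,-0.002,0]],"gripper":[-1,-1,-1,-1,-1]}' | grep -e eef -e wrist
```

```text
eef_pos: [0.5669, -0.0075, 0.0269]
wrist_force: [5.5, 0.5, 0.2]
```

```bash
python3 -m crank '{"dr":[[0,0,0],[0,0,0],[0,0,0],[0,0,0],[0,0,0]],"xyz":[[-0.02,-0.002,0],[-0.02,-0.002,0],[-0.02,-0.002,0],[0,0,0],[0,0,0]],"gripper":[-1,-1,-1,-1,-1]}' | grep -e eef -e wrist
```

```text
eef_pos: [0.5662, -0.0073, 0.0269]
wrist_force: [6.9, 3.0, -0.9]
```

```bash
python3 -m crank '{"dr":[[0,0,0],[0,0,0],[0,0,0],[0,0,0],[0,0,0]],"xyz":[[-0.015,-0.002,0],[0,0,0],[0,0,0],[0,0,0],[0,0,0]],"gripper":[-1,-1,-1,-1,-1]}' | grep -e eef -e wrist
python3 - <<'E'
from h import *; import cv2
s=manip.observe(); print(s["eef_pos"],s["wrist_force"],s["wrist_torque"]); im=eyes.camera("wrist"); 
a=im[20:110,0:140,::-1];b=im[20:110,420:560,::-1]
r=lambda a:cv2.resize(a,None,fx=2.8,fy=5.6,interpolation=cv2.INTER_CUBIC)
cv2.imwrite("pics/w3.png",np.hstack([r(a),r(b)]))
E
```

```text
eef_pos: [0.5662, -0.0073, 0.027]
wrist_force: [8.9, 2.1, -2.5]
[ 0.5661678  -0.00732235  0.02698555] [ 8.86054136  2.11402017 -2.47136569] [ 0.47701534 -1.34548954  0.19057289]
```

View pics/w3.png

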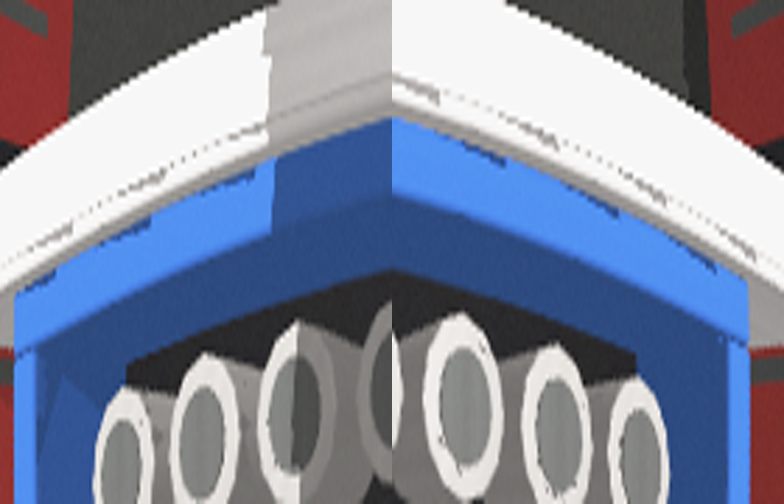

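Contact is felt: the arm has stopped at x = .5662 while the force rises to 8.9 N. The lip meets the divider evenly at the left and right ends. I'll add one small snug (keeping the total under 12 N), then back off and lift.

```bash
python3 -m crank '{"dr":[[0,0,0],[0,0,0],[0,0,0],[0,0,0],[0,0,0]],"xyz":[[-0.014,-0.002,0],[0,0,0],[0,0,0],[0,0,0],[0,0,0]],"gripper":[-1,-1,-1,-1,-1]}' | grep -e eef -e wrist
python3 - <<'E'
from h import *
s=manip.observe(); print(s["eef_pos"],s["wrist_force"],s["wrist_torque"])
E
python3 -m crank '{"dr":[[0,0,0],[0,0,0],[0,0,0],[0,0,0],[0,0,0]],"xyz":[[0.2,0.023,0],[0.4,0.046,0],[0.4,0.046,0],[0.4,0.046,0],[0,0,0]],"gripper":[-1,-1,-1,-1,-1]}' | grep -e eef -e wrist
python3 -m crank '{"dr":[[0,0,0],[0,0,0],[0,0,0],[0,0,0],[0,0,0]],"xyz":[[0,0,1],[0,0,1],[0,0,1],[0,0,1],[0,0,1]],"gripper":[-1,-1,-1,-1,-1]}' | grep -e eef -e wrist
python3 - <<'E'
from h import *; import cv2
s=manip.observe(); print(s["eef_pos"]); im=eyes.camera("wrist"); cv2.imwrite("pics/w4.png",cv2.resize(im[:300,:,::-1],None,fx=1.42,fy=2,interpolation=cv2.INTER_CUBIC))
E
```

```text
eef_pos: [0.5662, -0.0073, 0.027]
wrist_force: [8.9, 1.8, -1.9]
[ 0.56619083 -0.00734384  0.02703259] [ 8.93563503  1.77080118 -1.86987139] [ 0.47784798 -1.444588    0.20912904]
eef_pos: [0.5936, -0.0045, 0.0265]
wrist_force: [0.3, 0.1, 0.3]
eef_pos: [0.5922, -0.0045, 0.1271]
wrist_force: [-0.0, -0.4, 0.7]
[ 0.59216009 -0.00447967  0.12709936]
```

View pics/w4.png

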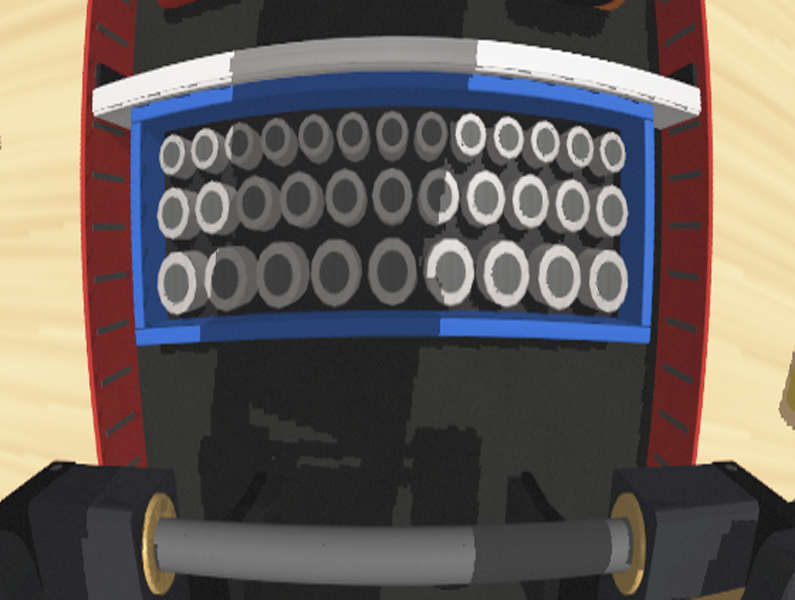

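Tray and divider look snug. I'll check numerically by fitting the divider's front top edge and the tray's front lip edge.

Run:
```python
from h import *; import cv2
s=manip.observe(); im=eyes.camera("wrist").astype(int)
R,G,B=im[...,0],im[...,1],im[...,2]
blue=(B-R>45); e=np.array([[.9934,.1149],[-.1149,.9934]])
A=[];D=[]
for u in range(98,456,4):
    c=np.where(blue[20:110,u])[0]
    if len(c)==0: continue
    v=20+c[0]; A.append(e@wray((u,v-.5),.05,s["eef_pos"],s["tcp_rot"])[:2])
    g=R[:v,u]; k=v-3
    w=np.where(g[:v-4]>110)[0]
    if len(w): 
        top=v-5
        while top>0 and g[top]>110: top-=1
        D.append(e@wray((u,top+.5),.054,s["eef_pos"],s["tcp_rot"])[:2])
for n,P in(("lip",A),("div far edge",D)):
    P=np.array(P); p=np.polyfit(P[:,1],P[:,0],1); r=P[:,0]-np.polyval(p,P[:,1]); ok=abs(r)<.002; p=np.polyfit(P[ok,1],P[ok,0],1)
    print(n,len(P),ok.sum(),"slope deg",np.degrees(p[0]).round(3),"s mid",np.polyval(p,-.07).round(4),"L",np.polyval(p,.075).round(4),"R",np.polyval(p,-.215).round(4),"rms",r[ok].std().round(5))
```

```text
lip 90 90 slope deg -0.119 s mid 0.4514 L 0.4511 R 0.4517 rms 0.00029
div far edge 90 90 slope deg -0.108 s mid 0.4384 L 0.4381 R 0.4386 rms 0.0003
```

The lip and divider are parallel to 0.01°, so it is snug. Next is the battery.

```bash
python3 -m crank '{"dr":[[0,0,-0.112],[0,0,-0.112],[0,0,-0.112],[0,0,-0.112],[0,0,-0.112]],"xyz":[[-0.218,0.93,0.6],[-0.218,0.93,0.6],[-0.218,0.93,0.6],[-0.218,0.93,0.6],[-0.218,0.93,0.6]],"gripper":[-1,-1,-1,-1,-1]}' >/dev/null
python3 -m crank '{"dr":[[0,0,-0.112],[0,0,-0.112],[0,0,-0.112],[0,0,-0.112],[0,0,-0.112]],"xyz":[[-0.218,0.93,0],[-0.218,0.93,0],[-0.218,0.93,0],[-0.218,0.93,0],[-0.218,0.93,0]],"gripper":[-1,-1,-1,-1,-1]}' >/dev/null
python3 -m crank '{"dr":[[0,0,-0.112],[0,0,-0.112],[0,0,-0.112],[0,0,-0.112],[0,0,-0.112]],"xyz":[[-0.218,0.93,0],[-0.218,0.93,0],[-0.218,0.93,0],[-0.218,0.93,0],[-0.218,0.93,0]],"gripper":[-1,-1,-1,-1,-1]}' >/dev/null
python3 -m crank '{"dr":[[0,0,-0.112],[0,0,-0.112],[0,0,-0.112],[0,0,-0.112],[0,0,-0.112]],"xyz":[[-0.218,0.93,-0.4],[-0.218,0.93,-0.4],[-0.218,0.93,-0.4],[-0.218,0.93,-0.4],[-0.218,0.93,-0.4]],"gripper":[-1,-1,-1,-1,-1]}'
python3 - <<'E'
from h import *; import cv2
s=manip.observe(); print(s["eef_pos"],s["tcp_rot"]); im=eyes.camera("wrist"); cv2.imwrite("pics/w5.png",cv2.resize(im[:,:,::-1],(800,600),interpolation=cv2.INTER_CUBIC))
E
```

```text
clock: 12.45
eef_pos: [0.5044, 0.3678, 0.1444]
tcp_rot: [0.111, 0.994, -0.001, -0.001]
wrist_force: [0.8, 0.1, 0.2]
opening: 0.0871
grasp_force: 0.0
[0.50442732 0.3678142  0.14440044] [ 1.11404321e-01  9.93774485e-01 -7.12759850e-04 -9.17759414e-04]
```

View pics/w5.png

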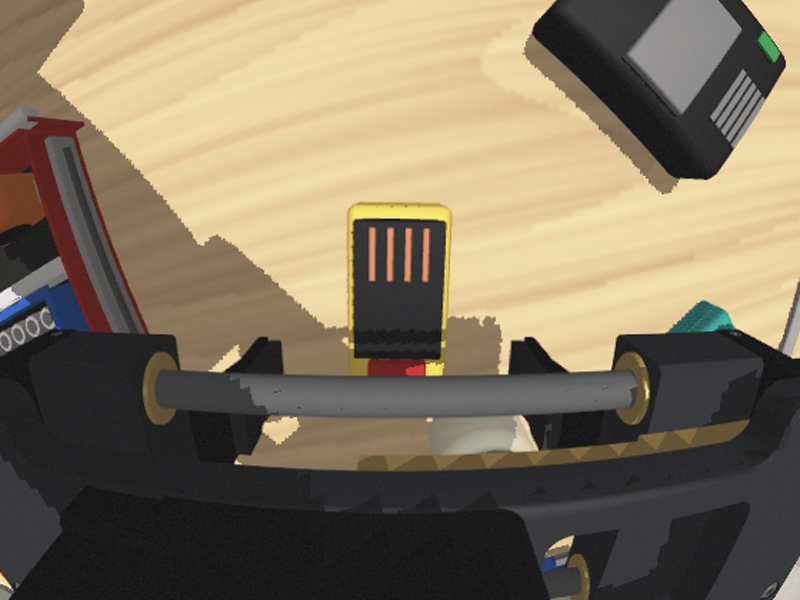

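The yellow pack is squarely between the fingers: its sides at u = 348 and 451, its near end at v = 206, and the rail with contacts on top. The jar lid is behind it at (485,435). I'll check its centre.

Run:
```python
from h import *
s=manip.observe(); P=lambda u,v,z:wray(((u+.5)*.7-.5,(v+.5)*.7-.5),z,s["eef_pos"],s["tcp_rot"])[:2]
a,b=P(349,209,.036),P(450,209,.036); c,d=P(352,360,.036),P(446,360,.036)
print(a,b,np.linalg.norm(a-b),np.linalg.norm(c-d)); m=(a+b)/2; n=(c+d)/2; print("yaw",np.degrees(np.arctan2(*(n-m)[::-1])))
for y in(-12.7,):
    r=np.radians(y);print("centre",m+.055*np.array([np.cos(r),np.sin(r)]))
print("jar lid",P(485,418,.09))
```

```text
[0.44683355 0.35407711] [0.45975797 0.41138327] 0.05874552352915241 0.059090462414822485
yaw -12.855943325991024
centre [0.50695016 0.37063865]
jar lid [0.56658712 0.40382074]
```

Run:
```python
from h import *
for q in[(12,160),(14,163)]: print(crop(q,.09)[:2])
j=crop((12,162),.09)[:2]; b=np.array([.506,.370]); r=np.radians(-12.7); d=j-b
print("jar in battery frame",d@[np.cos(r),np.sin(r)],d@[-np.sin(r),np.cos(r)])
print(ray("top",((215.5)*.7-.5,(186.5)*.7-.5),.09))
```

```text
[0.63027081 0.40019679]
[0.62771723 0.39849235]
jar in battery frame 0.11294580247446483 0.056387628853618664
[0.62915461 0.39497408 0.09      ]
```

```bash
python3 -m crank '{"dr":[[0,0,0],[0,0,0],[0,0,0],[0,0,0],[0,0,0]],"xyz":[[0.02,0.03,-0.9],[0.02,0.03,-0.9],[0.02,0.03,-0.9],[0.02,0.03,-0.9],[0.02,0.03,-0.9]],"gripper":[-1,-1,-1,-1,-1]}' | grep -e eef -e wrist
python3 -m crank '{"dr":[[0,0,0],[0,0,0],[0,0,0],[0,0,0],[0,0,0]],"xyz":[[0,0,-0.44],[0,0,-0.44],[0,0,-0.44],[0,0,-0.44],[0,0,-0.44]],"gripper":[-1,-1,-1,-1,-1]}' | grep -e eef -e wrist
python3 -m crank '{"dr":[[0,0,0],[0,0,0],[0,0,0],[0,0,0],[0,0,0]],"xyz":[[0,0,0],[0,0,0],[0,0,0],[0,0,0],[0,0,0]],"gripper":[1,1,1,1,1]}' 25
python3 -m crank '{"dr":[[0,0,0],[0,0,0],[0,0,0],[0,0,0],[0,0,0]],"xyz":[[0,0,0],[0,0,0],[0,0,0],[0,0,0],[0,0,0]],"gripper":[1,1,1,1,1]}' 25
```

```text
eef_pos: [0.5067, 0.3698, 0.0545]
wrist_force: [-0.4, -0.1, -0.7]
eef_pos: [0.5077, 0.3707, 0.0124]
wrist_force: [0.8, -0.2, 0.1]
clock: 14.0
eef_pos: [0.5077, 0.3701, 0.0131]
tcp_rot: [0.111, 0.994, -0.0, 0.0]
wrist_force: [-0.0, -4.4, 2.8]
opening: 0.0621
grasp_force: 25.0
clock: 14.5
eef_pos: [0.5077, 0.3701, 0.0131]
tcp_rot: [0.111, 0.994, -0.0, 0.0]
wrist_force: [-1.2, -4.0, 5.9]
opening: 0.0618
grasp_force: 25.0
```

```bash
python3 -m crank '{"dr":[[0,0,0],[0,0,0],[0,0,0],[0,0,0],[0,0,0]],"xyz":[[0,0,0.5],[0,0,1],[0,0,1],[0,0,1],[0,0,1]],"gripper":[1,1,1,1,1]}'
python3 -m crank '{"dr":[[0,0,0.112],[0,0,0.112],[0,0,0.112],[0,0,0.112],[0,0,0.112]],"xyz":[[0.333,-0.915,0.5],[0.333,-0.915,0.5],[0.333,-0.915,0.5],[0.333,-0.915,0],[0.333,-0.915,0]],"gripper":[1,1,1,1,1]}' |grep -e open -e wrist
python3 -m crank '{"dr":[[0,0,0.112],[0,0,0.112],[0,0,0.112],[0,0,0.112],[0,0,0.112]],"xyz":[[0.333,-0.915,0],[0.333,-0.915,0],[0.333,-0.915,0],[0.333,-0.915,0],[0.333,-0.915,0]],"gripper":[1,1,1,1,1]}' >/dev/null
python3 -m crank '{"dr":[[0,0,0.112],[0,0,0.112],[0,0,0.112],[0,0,0.112],[0,0,0.112]],"xyz":[[0.333,-0.915,0],[0.333,-0.915,0],[0.333,-0.915,0],[0.333,-0.915,0],[0.333,-0.915,0]],"gripper":[1,1,1,1,1]}' >/dev/null
python3 -m crank '{"dr":[[0,0,0.112],[0,0,0.112],[0,0,0.112],[0,0,0.112],[0,0,0.112]],"xyz":[[0.333,-0.915,0],[0.333,-0.915,0],[0.333,-0.915,0],[0.333,-0.915,0],[0.333,-0.915,0]],"gripper":[1,1,1,1,1]}'
python3 - <<'E'
from h import *; import cv2
s=manip.observe(); print(s["eef_pos"],s["tcp_rot"]); im=eyes.camera("wrist"); cv2.imwrite("pics/w6.png",cv2.resize(im[:,:,::-1],(800,600),interpolation=cv2.INTER_CUBIC))
E
```

```text
clock: 15.0
eef_pos: [0.5066, 0.3709, 0.1027]
tcp_rot: [0.111, 0.994, 0.0, -0.001]
wrist_force: [-0.5, 0.5, -3.8]
opening: 0.0621
grasp_force: 25.0
wrist_force: [0.3, -0.1, -4.1]
opening: 0.062
clock: 17.0
eef_pos: [0.6404, 0.0045, 0.1319]
tcp_rot: [-0.057, 0.998, 0.001, -0.0]
wrist_force: [0.7, 0.1, -4.6]
opening: 0.0618
grasp_force: 25.0
[0.64038674 0.00452569 0.13188488] [-5.71263260e-02  9.98366707e-01  6.25509118e-04 -3.31461709e-04]
```

View pics/w6.png

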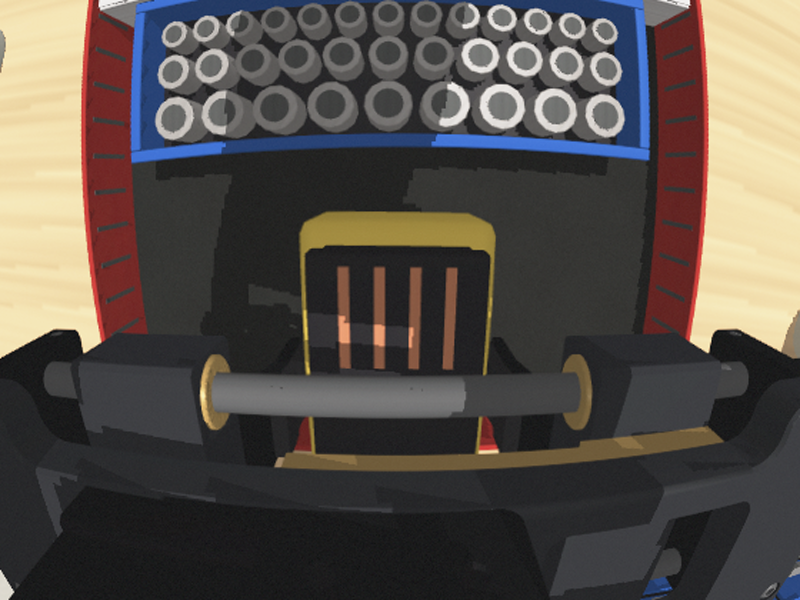

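The pack hangs level over the freed floor behind the tray (near end at v = 215, tray lip at v ≈ 150), and the tray is still against the divider. I'll lower it.

```bash
python3 -m crank '{"dr":[[0,0,0],[0,0,0],[0,0,0],[0,0,0],[0,0,0]],"xyz":[[0,0,-0.8],[0,0,-0.8],[0,0,-0.8],[0,0,-0.8],[0,0,-0.8]],"gripper":[1,1,1,1,1]}' |grep -e eef -e wrist
python3 -m crank '{"dr":[[0,0,0],[0,0,0],[0,0,0],[0,0,0],[0,0,0]],"xyz":[[0,0,-0.4],[0,0,-0.4],[0,0,-0.2],[0,0,-0.2],[0,0,-0.15]],"gripper":[1,1,1,1,1]}' |grep -e eef -e wrist
python3 -m crank '{"dr":[[0,0,0],[0,0,0],[0,0,0],[0,0,0],[0,0,0]],"xyz":[[0,0,-0.05],[0,0,-0.05],[0,0,-0.05],[0,0,-0.05],[0,0,0]],"gripper":[1,1,1,1,1]}' |grep -e eef -e wrist
```

```text
eef_pos: [0.6397, 0.0053, 0.0503]
wrist_force: [-0.4, -0.1, -4.9]
eef_pos: [0.6411, 0.0044, 0.0259]
wrist_force: [-1.0, -0.7, -4.9]
eef_pos: [0.6405, 0.0045, 0.0215]
wrist_force: [0.4, -0.3, -4.8]
```

```bash
python3 -m crank '{"dr":[[0,0,0],[0,0,0],[0,0,0],[0,0,0],[0,0,0]],"xyz":[[0,0,-0.04],[0,0,-0.04],[0,0,-0.04],[0,0,0],[0,0,0]],"gripper":[1,1,1,1,1]}' |grep -e eef -e wrist
```

```text
eef_pos: [0.6406, 0.0045, 0.0192]
wrist_force: [0.1, -0.0, -4.1]
```

```bash
python3 -m crank '{"dr":[[0,0,0],[0,0,0],[0,0,0],[0,0,0],[0,0,0]],"xyz":[[0,0,-0.025],[0,0,0],[0,0,0],[0,0,0],[0,0,0]],"gripper":[1,1,1,1,1]}' |grep -e eef -e wrist
```

```text
eef_pos: [0.6406, 0.0045, 0.0192]
wrist_force: [-4.8, 0.4, 5.1]
```

Seated: z has stopped at .0192 and the floor is carrying the load. Release and lift.

```bash
python3 -m crank '{"dr":[[0,0,0],[0,0,0],[0,0,0],[0,0,0],[0,0,0]],"xyz":[[0,0,0],[0,0,0],[0,0,0],[0,0,0],[0,0,0]],"gripper":[-1,-1,-1,-1,-1]}' |grep -e eef -e wrist -e open
python3 -m crank '{"dr":[[0,0,0],[0,0,0],[0,0,0],[0,0,0],[0,0,0]],"xyz":[[0,0,0.3],[0,0,0.6],[0,0,1],[0,0,1],[0,0,1]],"gripper":[-1,-1,-1,-1,-1]}' |grep -e eef -e wrist
python3 -m crank '{"dr":[[0,0,0],[0,0,0],[0,0,0],[0,0,0],[0,0,0]],"xyz":[[0,0.9,1],[0,0.9,1],[0,0.9,1],[0,0.9,1],[0,0.9,1]],"gripper":[-1,-1,-1,-1,-1]}' >/dev/null
python3 -m crank '{"dr":[[0,0,0],[0,0,0],[0,0,0],[0,0,0],[0,0,0]],"xyz":[[-0.5,0.9,0],[-0.5,0.9,0],[-0.5,0.9,0],[-0.5,0.9,0],[-0.5,0.9,0]],"gripper":[-1,-1,-1,-1,-1]}' >/dev/null
python3 -m crank '{"dr":[[0,0,0],[0,0,0],[0,0,0],[0,0,0],[0,0,0]],"xyz":[[-0.5,0.9,0],[-0.5,0.9,0],[-0.5,0.9,0],[-0.5,0.9,0],[-0.5,0.9,0]],"gripper":[-1,-1,-1,-1,-1]}' >/dev/null
python3 -m crank '{"dr":[[0,0,0],[0,0,0],[0,0,0],[0,0,0],[0,0,0]],"xyz":[[-0.5,0.9,0],[-0.5,0.9,0],[-0.5,0.9,0],[-0.5,0.9,0],[-0.5,0.9,0]],"gripper":[-1,-1,-1,-1,-1]}'
python3 - <<'E'
from plant import manip, eyes
import cv2
im=eyes.camera("top"); cv2.imwrite("pics/top2.png",cv2.resize(im[80:254,145:390,::-1],None,fx=3.2,fy=3.2,interpolation=cv2.INTER_CUBIC))
E
```

```text
eef_pos: [0.6407, 0.0045, 0.0186]
wrist_force: [0.6, -0.0, -0.1]
opening: 0.0858
eef_pos: [0.641, 0.0045, 0.0987]
wrist_force: [-0.0, 0.3, 0.5]
clock: 22.55
eef_pos: [0.4882, 0.3649, 0.1947]
tcp_rot: [-0.057, 0.998, -0.001, -0.001]
wrist_force: [0.1, 0.8, 0.3]
opening: 0.087
grasp_force: 0.0
```

View pics/top2.png

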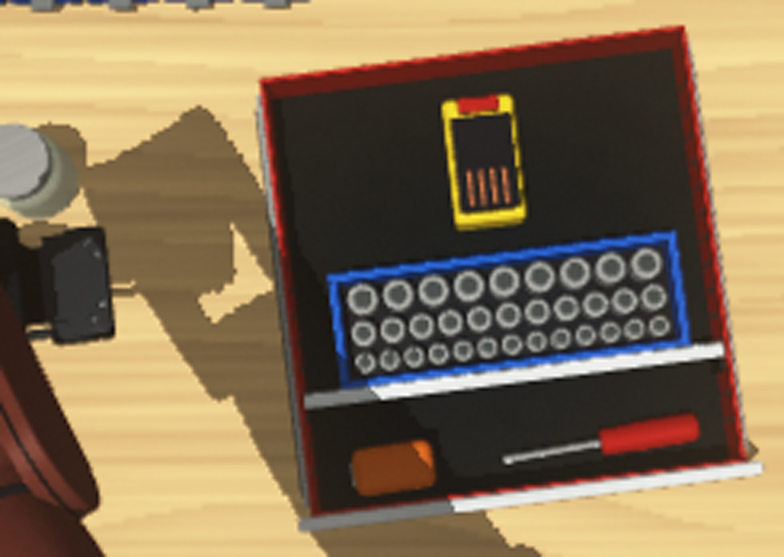

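The pack lies right way up behind the tray at (483,162). The tray is flush with the divider, whose right end at (722,345–357) and left end at (305,396) sit where they did before. The tape and screwdriver are untouched.

```bash
python3 -c "
from plant import manip
print(manip.finish_job())"
```

```text
the job is handed in; nothing more can be done
None
```

I handed the job in at about 22.6 s of the 72 s allowed: the tray sits snug against the divider, which has not visibly moved, the battery pack is flat and right way up behind it, and I moved nothing else.

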